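# Fit the drivers of a three-way speaker set into their printed pods

### The arm

A 7-joint arm with a two-finger parallel gripper is mounted at the origin on the work surface. World frame = base frame: x ahead of the robot, y to its left, z up, the work surface at z = 0. Lengths are in m, angles in rad, forces in N, time in s.
With the tool pointing down it reaches from about 0.425 to 0.875 m from the base axis. Payload 4.7 kg.
Tool frame: the origin (TCP) lies midway between the tips of the shut fingers; the grasp point (between the pads) lies 19 mm behind it (ctrl.grip_point_offset is the distance from the TCP to the grasp point, in m); z points along the fingers, y is the line along which they close (so a half turn about z gives the same grasp; the last joint's range is limited). The gripper opens to 87 mm and grips with 3 to 60 N. Pads are 19 mm wide; open, the fingers measure 117 mm over their backs; the gripper's body (75 mm by 190 mm) begins 51 mm behind the grasp point.
Start: joints at [-1.284, 0.321, -0.07, 1.45, 0.023, 1.371, -0.057], TCP at [0.175, 0.626, 0.223] pointing down, gripper open.
Joint ranges: [-2.86, 2.86], [-0.3, 2.09], [-1.38, 1.24], [0.06, 2.45], [-1.56, 4.7], [0.09, 2.05], [-2.69, 2.69]. Speed limits (rad/s): [2.57, 2.57, 3.14, 3.14, 3.14, 3.14, 3.14].

### API

Orientations are given as a rotation vector (axis times angle).
In Python, from bench import ctrl gives the robot as it stands.
- The arm moves only by the tool move_arm, never from a script. Its argument "increments" is text: rows parted by semicolons, each of 7 numbers parted by spaces: the shift along the world's x, y, z in mm, then the turn, a rotation vector about the world's x, y, z in degrees, then the closure in counts, from 0 (fully open) to 255 (shut). A call has exactly 8 rows; each row shifts and turns the commanded pose from where the row before left it; what a row does not reach is not made up. A row lasts 1/12 s, in which the tool goes at most 41.7 mm and 7.16 degrees, less where a joint would pass 70% of its speed; a pose out of reach is approached as far as the arm can. A call with a gripper value outside its range is refused whole. The fingers move at their own pace and stop on an object; "grip_force" is the grip in N (left out, the last holds). Time passes only in rows, so rows that do not move let the fingers close, or fill a call up. It gives the time, the measured TCP pose, the force, the opening and the grip force at its end, in the units of the state.
- ctrl.get_state(): the state, without advancing time (a new reading comes with each control period).
- ctrl.get_image(name): name is "scene" or "top" or "wrist"; returns a dict with "frame" (400x640x3 uint8, red, green, blue), "depth" (400x640 float32, m along the optical axis (not along the pixel's ray), 0 where there is no reading), "fx", "fy", "cx", "cy" (pixels), "position" and "orientation" of the camera in the world. Camera axes: x right, y down, z forward; pixel columns grow to the right and rows downward; lengths in m; the calibration is good to about 2 mm. The wrist camera is an equidistant fisheye: a pixel r from the principal point sees the ray r / f radians off the axis. A picture is of the moment at which its call begins.
- ctrl.close_job(): hands the job in; it is judged then, once.
Trained networks look in a picture, given as the dict that the camera call returned (one of the last four; its "shot" number tells which), for a name from the list of things; names that differ only in an ending like _2 or _b are one class to them, and where a whole thing is asked for, a point or a joint stands for the part that bears it (a point fixed in the world has none). Each returns a list of dicts, best first, with "score" (0 to 1); they miss things now and then, are a little off and sometimes report something else, mostly with a low value. They report only what shows in the picture. A call takes as long as a camera call. They do not tell look-alikes from the thing itself.
- ctrl.find_in(target, picture): "centre" ([x, y, z] in m, in world coordinates, good to about 4 mm: the middle of the surface that is visible of it).
- ctrl.silhouettes(target, picture): "region" (400x640 bool, what is visible of it).
The state is a dict: "time": time; "joint_positions": joint angles; "qd": joint speeds; "joint_torque": joint torques, N m; "position": TCP position; "tool_rot": TCP orientation; "ft_force": force on the tool from outside, world axes, zero at the start; "torque": the same for the moment, N m; "grip_width": opening from 0.0 (shut) to 1.0 (fully open); "grip_force": force on a finger pad.
Only numpy, scipy, OpenCV 4.12 (cv2) and the standard library are available. Lean on these libraries where they do the work, as an engineer would, in place of code of your own. Each camera call takes 0.05 s, during which the arm holds its last target. There are 200 camera calls.

### The job

Fit out the three printed speaker pods: set each of the three loudspeaker drivers, face up, down into the pod of its own size, its frame resting flat on the rim and its corners over the pod's four screw posts. Once the largest driver is in its pod, lay the square mesh guard grille on it, mesh side up as it lies now, centred and with its corners over the driver's corners. Leave the small fan, the circuit board and the cutters where they lie.

Things in the scene. Friction and masses are not known exactly. Their poses are not given: they have to be found in the camera images.
- woofer_frame (a point): Woofer, largest driver, face up on its magnet: square black frame 62 x 62 x 5 mm, rounded corners, rubber ring (3 mm proud) and dark cone; below it a basket 40 mm across, then a magnet 30 mm across; 34 mm high. Point: centre of the frame, 2.5 mm below its top, 31.5 mm above the magnet's foot; x, y square to its sides. Pinch two opposite frame sides. Seated, it is 2.5 mm above the rim
- midrange_frame (a point): Midrange, middle-sized driver, face up on its magnet: square black frame 50 x 50 x 5 mm, rounded corners, bare aluminium cone with pointed plug; below it a basket 30 mm across, then a magnet 23 mm across; 29 mm high. Point: centre of the frame, 2.5 mm below its top, 26.5 mm above the magnet's foot; x, y square to its sides. Pinch two opposite frame sides. Seated, it is 2.5 mm above the rim
- tweeter_frame (a point): Tweeter, smallest driver, face up on its magnet: square black frame 38 x 38 x 5 mm, rounded corners, small dark dome; below it a basket 20 mm across, then a magnet 16 mm across; 25 mm high. Point: centre of the frame, 2.5 mm below its top, 22.5 mm above the magnet's foot; x, y square to its sides. Pinch two opposite frame sides. Seated, it is 2.5 mm above the rim
- grille_centre (a point): Guard grille: flat square steel mesh cover, 64 x 64 x 9 mm, rounded corners, hollow below, lying mesh up. Point: its centre, 4.5 mm above its underside; x, y square to its sides (quarter turns alike). Pinch two opposite sides with the fingertips, not reaching below its underside. It rests on the woofer's frame, which it covers; its point is then 7 mm above the woofer's point
- large_pod_rim (a point): Large grey printed pod, loose: upright open tube 54 mm outside, 47 mm inside, 52 mm high, inner floor 8 mm up; four full-height screw posts on the diagonals of x and y (all in a 55 mm square). Point: centre of the rim, 52 mm above the bench. Takes the 62 mm driver, whose frame overhangs about 3 mm a side, so fingers holding the frame's sides pass outside the tube
- medium_pod_rim (a point): Medium grey printed pod, loose: upright open tube 43 mm outside, 37 mm inside, 44 mm high, inner floor 8 mm up; four full-height screw posts on the diagonals of x and y (all in a 44 mm square). Point: centre of the rim, 44 mm above the bench. Takes the 50 mm driver, whose frame overhangs about 3 mm a side, so fingers holding the frame's sides pass outside the tube
- small_pod_rim (a point): Small grey printed pod, loose: upright open tube 32 mm outside, 26 mm inside, 36 mm high, inner floor 8 mm up; four full-height screw posts on the diagonals of x and y (all in a 34 mm square). Point: centre of the rim, 36 mm above the bench. Takes the 38 mm driver, whose frame overhangs about 3 mm a side, so fingers holding the frame's sides pass outside the tube
- fan: Bystander, not a loudspeaker: small square cooling fan with seven blades, 40 x 40 x 10 mm, black, lying flat; origin at the centre of its underside
- circuit_board: Bystander: green circuit board on standoffs, 75 x 50 mm, 20 mm high with its parts; origin at the centre of its underside, x along its length
- cutters: Bystander: side cutters with blue handles lying flat, about 130 mm long along x (jaws to +x), 60 mm wide, 12 mm high; origin on the bench about 20 mm behind the pivot
There are look-alikes about, which are no part of the job. What is shaped like the part that bears woofer_frame but green is not meant. Leave any yellow look-alike of the part that bears large_pod_rim alone.

How it is judged:
On the way, in this order (a step that is already met when the one before it is completed fails the run):
1. the woofer is seated in the large pod, the grille not yet on it (horizontal distance between woofer_frame and large_pod_rim below 0.006 m and z of woofer_frame in the frame of large_pod_rim between 0 and 0.005 m and angle between woofer_frame's own z axis and vertical below 0.07 rad and (angle between the x axis of woofer_frame and the x axis of large_pod_rim, either way round below 0.2 rad or angle between the x axis of woofer_frame and the y axis of large_pod_rim, either way round below 0.2 rad) and horizontal distance between grille_centre and woofer_frame above 0.05 m), for 0.2 s.
2. the grille lies on the seated woofer (horizontal distance between woofer_frame and large_pod_rim below 0.006 m and z of woofer_frame in the frame of large_pod_rim between 0 and 0.005 m and angle between each of woofer_frame, grille_centre's own z axis and vertical below 0.07 rad and (angle between the x axis of woofer_frame and the x axis of large_pod_rim, either way round below 0.2 rad or angle between the x axis of woofer_frame and the y axis of large_pod_rim, either way round below 0.2 rad) and horizontal distance between grille_centre and woofer_frame below 0.006 m and z of grille_centre in the frame of woofer_frame between 0.0045 and 0.0095 m and (angle between the x axis of grille_centre and the x axis of woofer_frame, either way round below 0.2 rad or angle between the x axis of grille_centre and the y axis of woofer_frame, either way round below 0.2 rad)), for 0.2 s.
At the end, for the whole second after the job is handed in: Each driver in its own pod: frame mid-plane 0-5 mm above the rim, within 6 mm of centre, 0.2 rad of square, tilt under 0.07 rad; grille likewise flat on the woofer (6 mm, 0.2 rad), laid after the woofer was seated; pods upright; all released and at rest (all of step 2 and horizontal distance between midrange_frame and medium_pod_rim below 0.006 m and z of midrange_frame in the frame of medium_pod_rim between 0 and 0.005 m and angle between each of midrange_frame, tweeter_frame, large_pod_rim, medium_pod_rim, small_pod_rim's own z axis and vertical below 0.07 rad and (angle between the x axis of midrange_frame and the x axis of medium_pod_rim, either way round below 0.2 rad or angle between the x axis of midrange_frame and the y axis of medium_pod_rim, either way round below 0.2 rad) and horizontal distance between tweeter_frame and small_pod_rim below 0.006 m and z of tweeter_frame in the frame of small_pod_rim between 0 and 0.005 m and (angle between the x axis of tweeter_frame and the x axis of small_pod_rim, either way round below 0.2 rad or angle between the x axis of tweeter_frame and the y axis of small_pod_rim, either way round below 0.2 rad) and linear speed of each of woofer, midrange, tweeter, grille, large_pod, medium_pod, small_pod below 0.02 m/s); the robot touches nothing.
It fails at once if the fan is moved more than 15 mm (distance of fan from where it was at the start of the episode above 0.015 m).
It fails at once if the circuit board is moved more than 15 mm (distance of circuit_board from where it was at the start of the episode above 0.015 m).
It fails at once if the cutters is moved more than 15 mm (distance of cutters from where it was at the start of the episode above 0.015 m).
It also fails if it takes over 112 s, if anything falls off the work surface, if the arm or the gripper's body presses on something with over 40 N, if the wrist force passes 120 N, or if a joint passes its speed limit or range.

## Working session

There is one attempt and no reset: what is moved stays moved. The work goes in short steps, Python scripts to look and compute and a tool call to move; the robot and the scene stay as the last step left them, time stands still between calls to the robot, and variables do not carry over. Pictures are saved under pics/ and viewed, at most 14 in all, crops included, and the job is handed in when it is done.

Besides the shell and the picture viewer there is one more tool, called after "Emit:" as name(argument=value, ...) on one line, values as JSON. move_arm: Moves the arm, as the interface text tells. Its arguments: {"type":"object","properties":{"increments":{"type":"string"},"grip_force":{"type":"number"}},"required":["increments"]}

```bash
mkdir -p pics; ls; cat > h.py <<'E'
import numpy as np, cv2
from scipy.spatial.transform import Rotation as R
from bench import ctrl
def rot(o):
    o=np.array(o,float)
    return o if o.shape==(3,3) else (R.from_rotvec(o).as_matrix() if o.size==3 else R.from_quat(o).as_matrix())
def cloud(p):
    d=p["depth"]; v,u=np.mgrid[:400,:640]
    c=np.stack([(u-p["cx"])/p["fx"]*d,(v-p["cy"])/p["fy"]*d,d],-1)
    return c@rot(p["orientation"]).T+np.array(p["position"])
def save(p,n,s=1): cv2.imwrite("pics/"+n,cv2.cvtColor(p["frame"],cv2.COLOR_RGB2BGR))
E
python3 - <<'E'
from h import *
print(ctrl.get_state())
for cam in ("top","scene"):
    p=ctrl.get_image(cam); save(p,cam+"1.png"); print(cam,p["position"],p["orientation"],p["fx"])
    C=cloud(p)
    for n in "woofer_frame midrange_frame tweeter_frame grille_centre large_pod_rim medium_pod_rim small_pod_rim fan circuit_board cutters".split():
        for r in ctrl.silhouettes(n,p)[:3]:
            m=r["region"]; 
            if m.sum()<5: continue
            q=C[m&(p["depth"]>0)]; vv,uu=np.nonzero(m)
            z=np.percentile(q[:,2],95); t=q[abs(q[:,2]-z)<.006]
            rr=cv2.minAreaRect((t[:,:2]*1000).astype(np.float32))
            print(n,round(r["score"],2),m.sum(),"px",int(uu.mean()),int(vv.mean()),"z95",round(z,4),"rect",np.round(rr[0],1),np.round(rr[1],1),round(rr[2],1))
E
```

```text
pics
{'time': 0.0, 'joint_positions': array([-1.28389705,  0.32182781, -0.07009903,  1.45167987,  0.02260356,
        1.3707947 , -0.05692789]), 'qd': array([-6.34775091e-04,  3.73138531e-04, -3.37879560e-04, -1.40479206e-03,
        3.91553942e-04,  3.90140342e-05, -1.53601298e-04]), 'joint_torque': array([ 2.70288738e-04, -4.91292393e+01, -4.03769631e-01, -3.12522697e+01,
       -6.38350379e-02,  4.39538970e-02,  1.65471906e-04]), 'position': array([0.17501934, 0.62541585, 0.22145606]), 'tool_rot': array([-4.27135499e-01, -3.11225286e+00,  3.00846189e-03]), 'ft_force': array([0.32338266, 0.75615374, 0.00382506]), 'torque': array([-0.04222811,  0.00766523, -0.03103558]), 'grip_force': 0.0, 'grip_width': 0.9998728294190764}
top [ 0.42248103 -0.07052927  1.18386506] [-2.15129254  2.13448338 -0.15299541] 423.6827538852873
woofer_frame 0.76 503 px 323 151 z95 0.0387 rect [743.  -90.9] [63.2 61.7] 10.5
woofer_frame 0.57 512 px 325 198 z95 0.0396 rect [610.6 -97. ] [61.5 61.9] 49.2
midrange_frame 0.7 320 px 404 270 z95 0.0335 rect [ 416.1 -310.3] [47.1 45.5] 89.6
midrange_frame 0.41 503 p
[... 1610 characters left out ...]
0.37 764 px 496 282 z95 0.018 rect [404.3 295.7] [76.1 35.5] 24.1
large_pod_rim 0.91 637 px 328 192 z95 0.0514 rect [ 493.3 -135.5] [56.5 53.8] 10.0
large_pod_rim 0.7 607 px 375 194 z95 0.0516 rect [406.1 -52.4] [57.5 53.1] 47.1
medium_pod_rim 0.58 557 px 369 225 z95 0.0437 rect [497.2  11.8] [43.6 44.7] 14.4
small_pod_rim 0.52 250 px 267 184 z95 0.0358 rect [ 590.7 -275.5] [34.8 31.8] 72.1
small_pod_rim 0.5 521 px 302 220 z95 0.0363 rect [613.4 -96.5] [64.5 59.7] 49.4
fan 0.93 432 px 445 331 z95 0.0105 rect [579.4 289.4] [41.8 38.6] 12.7
circuit_board 0.92 728 px 497 282 z95 0.0182 rect [405.1 296. ] [74.4 35.5] 24.1
cutters 0.5 89 px 261 146 z95 0.0115 rect [ 484.8 -460.1] [94.9 43.8] 28.9
```

```bash
python3 - <<'E'
import cv2
a=cv2.imread("pics/top1.png")[110:310,140:500]; cv2.imwrite("pics/topc.png",cv2.resize(a,None,fx=2.2,fy=2.2,interpolation=cv2.INTER_CUBIC))
a=cv2.imread("pics/scene1.png")[110:360,200:560]; cv2.imwrite("pics/scc.png",cv2.resize(a,None,fx=2.2,fy=2.2,interpolation=cv2.INTER_CUBIC))
E
```

```text
(no output)
```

View pics/topc.png

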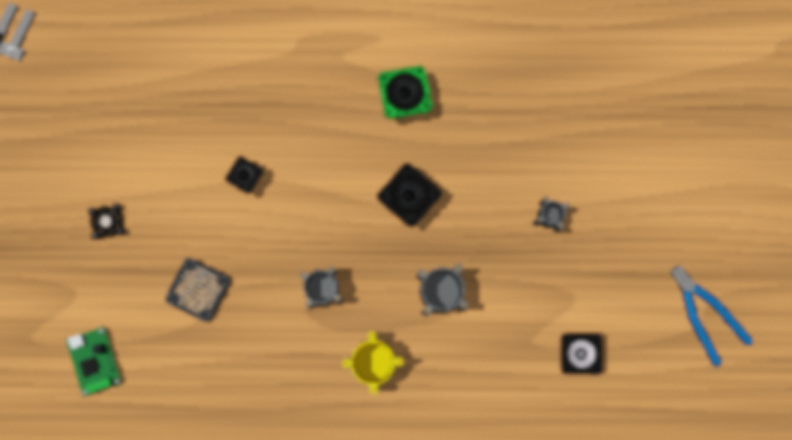

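View pics/scc.png

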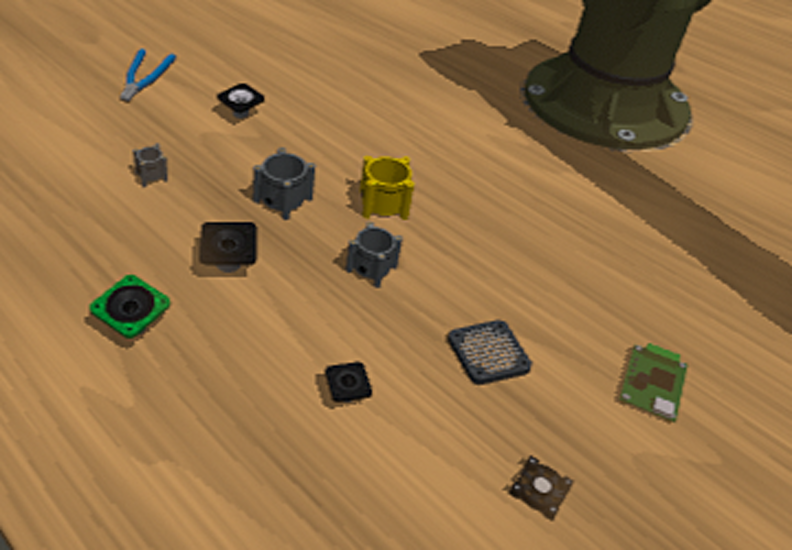

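Top crop: black woofer (410,195), grey large pod (445,290), medium pod (322,287), small pod (553,213), midrange (582,353), tweeter (246,174), grille (199,290). The green driver (406,92) and the yellow pod (375,361) are decoys, so I'll leave them. The sizes agree between both cameras. Next I move over the woofer.

Emit:
move_arm(increments="18 -30 -1 0 0 -1 0;18 -30 -1 0 0 -1 0;18 -30 -1 0 0 -1 0;18 -30 -1 0 0 -1 0;18 -30 -1 0 0 -1 0;18 -30 -1 0 0 -1 0;18 -30 -1 0 0 -1 0;18 -30 -1 0 0 -1 0", grip_force=15)

```text
time: 1.77
position: [0.3198, 0.3844, 0.2148]
tool_rot: [0.644, 3.075, 0.001]
ft_force: [0.4, 0.4, 0.4]
grip_width: 0.999
grip_force: 0.0
```

Emit:
move_arm(increments="18 -30 -1 0 0 -1 0;18 -30 -1 0 0 -1 0;18 -30 -1 0 0 -1 0;18 -30 -1 0 0 -1 0;18 -30 -1 0 0 -1 0;18 -30 -1 0 0 -1 0;18 -30 -1 0 0 -1 0;18 -30 -1 0 0 -1 0")

```text
time: 2.43
position: [0.4638, 0.1444, 0.2069]
tool_rot: [0.857, 3.022, 0.001]
ft_force: [0.3, 0.3, -0.9]
grip_width: 1.0
grip_force: 0.0
```

Emit:
move_arm(increments="18 -30 -1 0 0 -1 0;18 -30 -1 0 0 -1 0;18 -30 -1 0 0 -1 0;18 -30 -1 0 0 -1 0;18 -30 -1 0 0 -1 0;18 -30 -1 0 0 -1 0;0 0 0 0 0 0 0;0 0 0 0 0 0 0")

```text
time: 3.1
position: [0.5715, -0.0366, 0.2004]
tool_rot: [1.02, 2.971, -0.002]
ft_force: [0.1, 0.3, -0.6]
grip_width: 1.003
grip_force: 0.0
```

```bash
cat >> h.py <<'E'
def wcloud(p):
    v,u=np.mgrid[:400,:640]; x=(u-p["cx"])/p["fx"]; y=(v-p["cy"])/p["fy"]
    th=np.hypot(x,y); s=np.where(th>1e-9,np.tan(np.minimum(th,1.5))/np.maximum(th,1e-9),1)
    d=p["depth"]; c=np.stack([x*s*d,y*s*d,d],-1)
    return c@rot(p["orientation"]).T+np.array(p["position"])
def st():
    s=ctrl.get_state(); M=rot(s["tool_rot"]); y=M[:,1]
    print("t %.1f"%s["time"],"TCP",np.round(s["position"]*1000,1),"yaw %.1f"%np.degrees(np.arctan2(y[1],y[0])),"zax",np.round(M[:,2],3),"q",np.round(s["joint_positions"],2),"w",round(s["grip_width"]*87,1),"F",np.round(s["ft_force"],1),"gf",round(s["grip_force"],1))
    return s
def look(cam,names,band=.005,k=2):
    p=ctrl.get_image(cam); C=wcloud(p) if cam=="wrist" else cloud(p)
    for n in names:
        for r in ctrl.silhouettes(n,p)[:k]:
            m=r["region"]&(p["depth"]>0)
            if m.sum()<20: continue
            q=C[m]*1000; vv,uu=np.nonzero(m); z=np.percentile(q[:,2],90)
            t=q[abs(q[:,2]-z)<band*1000]; rr=cv2.minAreaRect(t[:,:2].astype(np.float32))
            print(cam,n,round(r["score"],2),m.sum(),"px",int(uu.mean()),int(vv.mean()),"z90 %.1f"%z,"rect",np.round(rr[0],1),np.round(rr[1],1),"ang %.1f"%(rr[2]%90))
    return p,C
E
python3 - <<'E'
from h import *
st(); p,C=look("wrist",["woofer_frame","large_pod_rim","medium_pod_rim","small_pod_rim","tweeter_frame"]); save(p,"w1.png"); print(p["position"],p["fx"],p["cx"],p["cy"])
E
```

```text
t 3.1 TCP [571.5 -36.6 200.4] yaw 52.1 zax [-0.    -0.001 -1.   ] q [-0.51  0.18  0.6   1.7  -0.11  1.29  1.02] w 87.3 F [ 0.1  0.3 -0.6] gf 0.0
wrist woofer_frame 0.96 498 px 364 292 z90 36.9 rect [721.9 -73.5] [54.8 27.5] ang 50.1
wrist woofer_frame 0.72 1978 px 296 229 z90 37.1 rect [605.  -89.3] [61.8 45. ] ang 49.9
wrist large_pod_rim 0.98 2714 px 203 179 z90 53.0 rect [ 493.8 -136.3] [54.6 56.3] ang 9.6
wrist large_pod_rim 0.76 2924 px 210 70 z90 53.0 rect [405.  -52.3] [55.2 55. ] ang 47.7
wrist medium_pod_rim 0.89 1622 px 307 95 z90 45.3 rect [495.3  12.3] [44.  43.7] ang 13.0
[0.51749362 0.00623392 0.36344294] 309.70691628693146 315.6288725008136 194.88697529915981
```

View pics/w1.png

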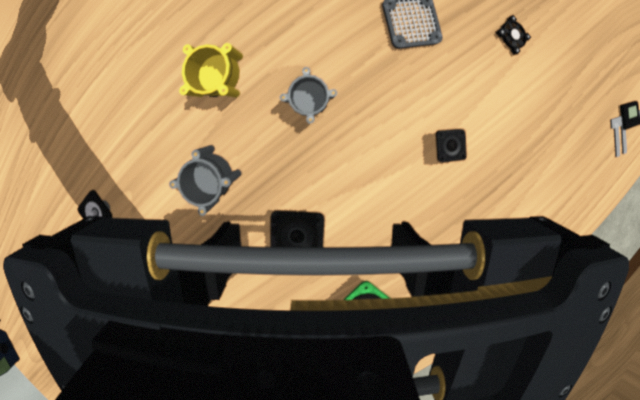

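Wrist view: the woofer is at (297,233), partly behind the gripper bar, with large pod (203,180) and medium pod (308,96). The wrist cloud agrees with the scene camera to within 2 mm. I go down to the woofer at (612.5,-96.7), angle 49.6°.

Emit:
move_arm(increments="20.5 -30 0 0 0 -1.2 0;20.5 -30 -20 0 0 -1.2 0;0 0 -25 0 0 0 0;0 0 -25 0 0 0 0;0 0 -25 0 0 0 0;0 0 -25 0 0 0 0;0 0 -25 0 0 0 0;0 0 0 0 0 0 0")

```text
time: 4.07
position: [0.6083, -0.092, 0.0506]
tool_rot: [-1.07, -2.945, 0.003]
ft_force: [-2.1, 0.6, -1.0]
grip_width: 0.998
grip_force: 0.0
```

Emit:
move_arm(increments="0 0 -20 0 0 0 0;0 0 -20 0 0 0 0;0 0 0 0 0 0 0;0 0 0 0 0 0 80;0 0 0 0 0 0 140;0 0 0 0 0 0 200;0 0 0 0 0 0 200;0 0 0 0 0 0 200")

```text
time: 4.73
position: [0.6127, -0.0945, 0.0168]
tool_rot: [1.075, 2.95, 0.0]
ft_force: [-0.4, 0.5, 3.1]
grip_width: 0.705
grip_force: 15.3
```

```bash
python3 - <<'E'
from h import *
st()
E
```

```text
t 4.7 TCP [612.7 -94.5  16.8] yaw 50.0 zax [ 0.002 -0.    -1.   ] q [-0.35  0.48  0.58  1.76 -0.31  0.99  1.21] w 61.3 F [-0.4  0.5  3.1] gf 15.3
```

Emit:
move_arm(increments="0 0 15 0 0 0 200;0 0 30 0 0 0 200;0 0 35 0 0 0 200;-19 -7 0 0 0 -6.5 200;-20 -7 0 0 0 -6.5 200;-20 -7 0 0 0 -6.5 200;-20 -7 0 0 0 -6.5 200;-20 -7 0 0 0 -6.5 200", grip_force=25)

```text
time: 5.4
position: [0.5119, -0.1292, 0.0955]
tool_rot: [-1.865, -2.527, -0.0]
ft_force: [0.4, 0.3, -1.6]
grip_width: 0.703
grip_force: 25.0
```

Emit:
move_arm(increments="-20 -7 0 0 0 -6.5 200;0 0 0 0 0 -1 200;0 0 0 0 0 0 200;0 0 0 0 0 0 200;0 0 0 0 0 0 200;0 0 0 0 0 0 200;0 0 0 0 0 0 200;0 0 0 0 0 0 200")

```text
time: 6.07
position: [0.4935, -0.1359, 0.0955]
tool_rot: [2.019, 2.407, -0.001]
ft_force: [0.1, 0.5, -1.3]
grip_width: 0.707
grip_force: 25.0
```

```bash
python3 - <<'E'
from h import *
st(); p,C=look("wrist",["woofer_frame","large_pod_rim"]); save(p,"w2.png")
look("scene",["woofer_frame","large_pod_rim"])
E
```

```text
t 6.1 TCP [ 493.5 -135.9   95.5] yaw 10.0 zax [-0.    -0.001 -1.   ] q [-0.51  0.16  0.79  1.97 -0.13  1.07  0.51] w 61.5 F [ 0.1  0.5 -1.3] gf 25.0
wrist woofer_frame 0.62 9666 px 315 240 z90 115.9 rect [ 493.9 -134.9] [63.1 61.8] ang 10.1
wrist woofer_frame 0.59 2310 px 569 199 z90 37.0 rect [743.4 -89.1] [65.1 61.5] ang 10.6
wrist large_pod_rim 0.94 1737 px 314 181 z90 53.2 rect [ 489.6 -114.1] [53.6 10.2] ang 9.5
wrist large_pod_rim 0.71 6037 px 215 80 z90 53.0 rect [404.9 -52.6] [55. 55.] ang 47.6
scene woofer_frame 0.64 259 px 333 169 z90 114.0 rect [ 493.1 -125.6] [62.1 42.8] ang 10.4
scene woofer_frame 0.62 627 px 258 248 z90 35.5 rect [745.2 -90.2] [62.5 63.6] ang 10.4
scene large_pod_rim 0.89 583 px 328 192 z90 49.8 rect [ 494.8 -135.5] [52.7 53.1] ang 9.6
scene large_pod_rim 0.75 621 px 374 194 z90 50.8 rect [406.  -52.3] [56.6 53.5] ang 46.7
```

View pics/w2.png

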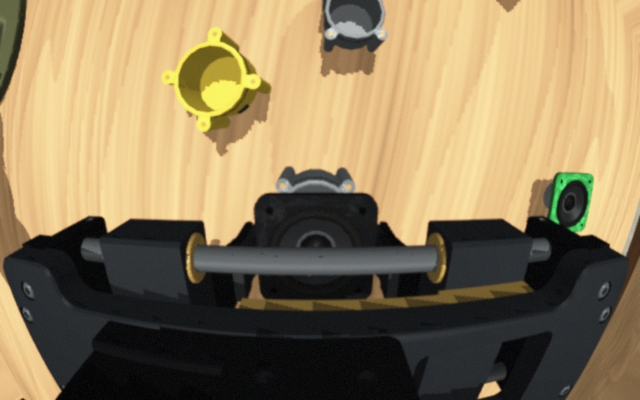

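The woofer hangs level over the large pod (frame at 315,245, pod posts aligned at 283,185 and 348,185), about 1 mm off centre. Lowering it.

Emit:
move_arm(increments="0 -0.5 -12 0 0 -0.3 200;0 0 -14 0 0 0 200;0 0 -10 0 0 0 200;0 0 -6 0 0 0 200;0 0 -6 0 0 0 200;0 0 -4 0 0 0 200;0 0 -2 0 0 0 200;0 0 0 0 0 0 200")

```text
time: 7.03
position: [0.493, -0.1366, 0.0413]
tool_rot: [-2.026, -2.401, 0.001]
ft_force: [-1.4, 0.4, -0.8]
grip_width: 0.707
grip_force: 25.0
```

```bash
python3 - <<'E'
from h import *
st()
E
```

```text
t 7.0 TCP [ 493.  -136.6   41.3] yaw 9.7 zax [-0. -0. -1.] q [-0.48  0.25  0.77  2.01 -0.21  0.96  0.57] w 61.5 F [-1.4  0.4 -0.8] gf 25.0
```

Emit:
move_arm(increments="0 0 -1 0 0 0 200;0 0 -0.5 0 0 0 200;0 0 0 0 0 0 150;0 0 0 0 0 0 80;0 0 0 0 0 0 0;0 0 0 0 0 0 0;0 0 0 0 0 0 0;0 0 10 0 0 0 0", grip_force=15)

```text
time: 7.7
position: [0.4919, -0.1363, 0.0492]
tool_rot: [-2.025, -2.399, 0.003]
ft_force: [-0.2, 0.1, -0.0]
grip_width: 0.925
grip_force: 0.0
```

Emit:
move_arm(increments="0 0 35 0 0 0 0;0 0 40 0 0 0 0;0 0 30 0 0 0 0;0 20 20 0 0 -5 0;0 36 0 0 0 -5 0;0 36 0 0 0 -5 0;0 36 0 0 0 -5 0;0 20 0 0 0 -5 0")

```text
time: 8.37
position: [0.4931, 0.016, 0.1763]
tool_rot: [-2.497, -1.904, -0.004]
ft_force: [1.1, 0.9, -0.0]
grip_width: 0.998
grip_force: 0.0
```

```bash
python3 - <<'E'
from h import *
st(); p,C=look("wrist",["large_pod_rim","woofer_frame","medium_pod_rim","grille_centre"]); save(p,"w3.png")
look("scene",["woofer_frame","large_pod_rim","grille_centre"])
E
```

```text
t 8.4 TCP [493.1  16.  176.3] yaw -15.3 zax [ 0.001  0.002 -1.   ] q [-0.74 -0.    0.66  1.91 -0.    1.23 -0.35] w 86.9 F [ 1.1  0.9 -0. ] gf 0.0
wrist large_pod_rim 0.93 1329 px 255 265 z90 52.9 rect [406.7 -53.4] [56.5 49.2] ang 50.5
wrist large_pod_rim 0.56 704 px 341 286 z90 39.6 rect [ 490.8 -111.7] [53.4  6.9] ang 9.0
wrist woofer_frame 0.78 295 px 356 295 z90 58.6 rect [ 501.4 -105.6] [13.9 42.4] ang 78.1
wrist woofer_frame 0.72 1085 px 530 203 z90 37.3 rect [747.6 -72.1] [43.8 75.7] ang 73.2
wrist medium_pod_rim 0.88 2017 px 318 187 z90 45.1 rect [496.   12.7] [43.2 44.3] ang 11.5
wrist grille_centre 0.76 2729 px 276 45 z90 10.7 rect [493.  169.7] [65.1 65. ] ang 64.8
scene woofer_frame 0.6 425 px 329 184 z90 58.1 rect [ 494.1 -135.5] [64.5 63.4] ang 10.0
scene woofer_frame 0.56 673 px 258 248 z90 35.5 rect [744.7 -89.6] [62.2 64.1] ang 10.2
scene large_pod_rim 0.82 321 px 328 198 z90 39.4 rect [ 505.5 -120.4] [33.9 70.8] ang 53.8
scene large_pod_rim 0.79 555 px 375 194 z90 50.6 rect [406.  -52.1] [59.7 53. ] ang 45.8
scene grille_centre 0.6 829 px 421 269 z90 9.3 rect [493.5 169.7] [66.7 65.4] ang 64.4
```

View pics/w3.png

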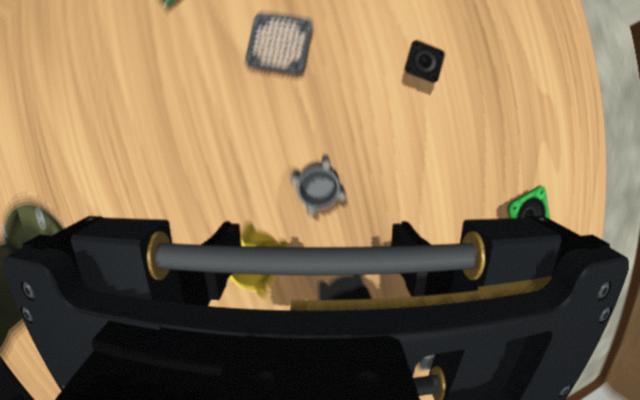

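Woofer is seated: frame at (494,-135.5), top z ≈ 58, angle 10°, matching the pod. Wrist view: grille at (279,44). I move to the grille at (493.2,169.7), yaw -25.4°.

Emit:
move_arm(increments="0 38 0 0 0 -2.5 0;0 38 0 0 0 -2.5 0;0 38 -5 0 0 -2.5 0;0 39 -20 0 0 -2.6 0;0 0.7 -30 0 0 0 0;0 0 -30 0 0 0 0;0 0 -30 0 0 0 0;0 0 -25 0 0 0 0")

```text
time: 9.48
position: [0.4927, 0.1624, 0.0342]
tool_rot: [2.656, 1.677, -0.002]
ft_force: [0.8, -0.5, 0.1]
grip_width: 0.995
grip_force: 0.0
```

Emit:
move_arm(increments="0 0 -10 0 0 0 0;0 0 -10 0 0 0 0;0 0 -5 0 0 0 0;0 0 0 0 0 0 0;0 0 0 0 0 0 0;0 0 0 0 0 0 0;0 0 0 0 0 0 0;0 0 0 0 0 0 0")

```text
time: 10.15
position: [0.4938, 0.1636, 0.012]
tool_rot: [-2.656, -1.678, -0.003]
ft_force: [0.0, -0.0, 0.9]
grip_width: 1.0
grip_force: 0.0
```

```bash
python3 - <<'E'
from h import *
st()
E
```

```text
t 10.2 TCP [493.8 163.6  12. ] yaw -25.4 zax [ 0.001  0.001 -1.   ] q [-0.83  0.28  0.52  2.01 -0.18  0.9  -0.67] w 87.0 F [ 0.  -0.   0.9] gf 0.0
```

Emit:
move_arm(increments="-0.5 6 0 0 0 0 0;0 0 -5 0 0 0 0;0 0 -4 0 0 0 0;0 0 0 0 0 0 0;0 0 0 0 0 0 60;0 0 0 0 0 0 120;0 0 0 0 0 0 200;0 0 0 0 0 0 200")

```text
time: 10.82
position: [0.4928, 0.1692, 0.0022]
tool_rot: [2.656, 1.678, 0.0]
ft_force: [-0.3, 0.0, 0.3]
grip_width: 0.783
grip_force: 0.0
```

```bash
python3 - <<'E'
from h import *
st()
E
```

```text
t 10.8 TCP [492.8 169.2   2.2] yaw -25.4 zax [ 0. -0. -1.] q [-0.83  0.3   0.51  2.01 -0.19  0.88 -0.67] w 68.1 F [-0.3  0.   0.3] gf 0.0
```

Emit:
move_arm(increments="0 0 0 0 0 0 200;0 0 0 0 0 0 200;0 0 0 0 0 0 200;0 0 15 0 0 0 200;0 0 25 0 0 0 200;0 0 30 0 0 0 200;0 0 30 0 0 0 200;0 -10 0 0 0 2 200")

```text
time: 11.48
position: [0.4963, 0.1626, 0.1079]
tool_rot: [-2.624, -1.728, -0.017]
ft_force: [0.9, 0.8, -0.1]
grip_width: 0.727
grip_force: 15.0
```

Emit:
move_arm(increments="0 -30 0 0 0 4 200;0 -30 0 0 0 4 200;0 -30 0 0 0 4 200;0 -30 0 0 0 4 200;0 -30 0 0 0 4 200;0 -30 0 0 0 4 200;0 -30 0 0 0 4 200;0 -30 0 0 0 4 200")

```text
time: 12.15
position: [0.4923, -0.0821, 0.1022]
tool_rot: [-2.045, -2.385, -0.001]
ft_force: [0.7, -0.8, -0.7]
grip_width: 0.734
grip_force: 15.0
```

```bash
python3 - <<'E'
from h import *
st()
E
```

```text
t 12.2 TCP [492.3 -82.1 102.2] yaw 8.8 zax [ 0.  0. -1.] q [-0.55  0.11  0.71  1.99 -0.08  1.07  0.34] w 63.9 F [ 0.7 -0.8 -0.7] gf 15.0
```

Emit:
move_arm(increments="0.5 -25 0 0 0 0.5 200;0.5 -20 0 0 0 0.5 200;0 -8 0 0 0 0 200;0 0 0 0 0 0 200;0 0 0 0 0 0 200;0 0 0 0 0 0 200;0 0 0 0 0 0 200;0 0 0 0 0 0 200")

```text
time: 12.82
position: [0.4938, -0.1322, 0.102]
tool_rot: [-2.025, -2.401, -0.0]
ft_force: [-0.8, -1.1, -0.9]
grip_width: 0.733
grip_force: 15.0
```

```bash
python3 - <<'E'
from h import *
st(); p,C=look("wrist",["grille_centre","large_pod_rim","woofer_frame"]); save(p,"w4.png")
look("scene",["grille_centre","woofer_frame"])
E
```

```text
t 12.8 TCP [ 493.8 -132.2  102. ] yaw 9.7 zax [-0.  0. -1.] q [-0.48  0.14  0.74  1.96 -0.11  1.08  0.48] w 63.7 F [-0.8 -1.1 -0.9] gf 15.0
wrist grille_centre 0.92 7042 px 315 230 z90 110.3 rect [ 494.1 -131.5] [64.5 64.7] ang 9.7
wrist large_pod_rim 0.71 208 px 315 173 z90 26.4 rect [ 489.9 -110.5] [48.3  2.6] ang 8.3
wrist large_pod_rim 0.6 5811 px 215 87 z90 53.0 rect [404.8 -52.7] [54.6 55.6] ang 46.9
wrist woofer_frame 0.78 2281 px 564 199 z90 37.2 rect [743.8 -88.9] [64.7 61.9] ang 9.5
scene grille_centre 0.78 335 px 333 170 z90 108.9 rect [ 492.6 -131.1] [67.7 63.8] ang 7.4
scene woofer_frame 0.92 632 px 258 249 z90 35.6 rect [745.2 -89.5] [62.3 63.2] ang 9.6
scene woofer_frame 0.61 312 px 329 186 z90 58.7 rect [ 493.3 -133.4] [65.2 58.5] ang 7.7
```

View pics/w4.png

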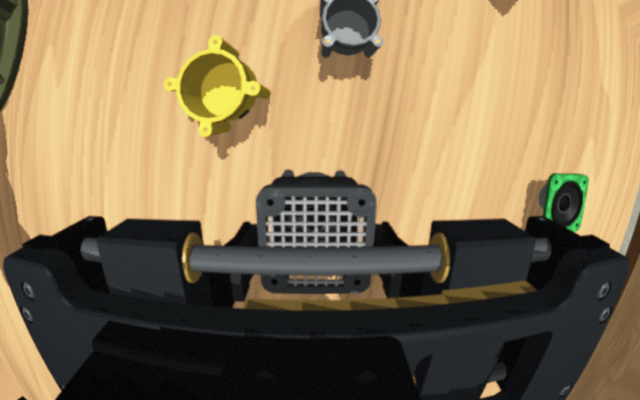

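Grille is held flat and square (316,238), and needs 4 mm more in -y. Lowering it onto the woofer.

Emit:
move_arm(increments="-0.3 -4.2 0 0 0 0.2 200;0 0 -12 0 0 0 200;0 0 -12 0 0 0 200;0 0 -8 0 0 0 200;0 0 -5 0 0 0 200;0 0 -3 0 0 0 200;0 0 -1.5 0 0 0 200;0 0 0 0 0 0 200")

```text
time: 13.83
position: [0.4932, -0.138, 0.0602]
tool_rot: [-2.024, -2.402, 0.001]
ft_force: [-1.1, -0.4, 0.7]
grip_width: 0.737
grip_force: 15.0
```

```bash
python3 - <<'E'
from h import *
st()
E
```

```text
t 13.8 TCP [ 493.2 -138.    60.2] yaw 9.8 zax [-0.001 -0.    -1.   ] q [-0.45  0.21  0.74  2.   -0.17  1.    0.54] w 64.1 F [-1.1 -0.4  0.7] gf 15.0
```

Emit:
move_arm(increments="0 1.5 0 0 0 0 200;0 0 -1 0 0 0 200;0 0 0 0 0 0 200;0 0 0 0 0 0 140;0 0 0 0 0 0 60;0 0 0 0 0 0 0;0 0 0 0 0 0 0;0 0 10 0 0 0 0")

```text
time: 14.5
position: [0.4919, -0.1362, 0.0685]
tool_rot: [-2.023, -2.401, 0.003]
ft_force: [-1.9, -0.1, 0.4]
grip_width: 0.911
grip_force: 0.0
```

Emit:
move_arm(increments="0 0 35 0 0 0 0;0 0 40 0 0 0 0;0 0 30 0 0 0 0;0 -20 20 0 0 -5 0;0 -30 0 0 0 -3 0;0 -30 0 0 0 0 0;0 -30 0 0 0 0 0;0 0 0 0 0 0 0")

```text
time: 15.17
position: [0.4917, -0.2537, 0.1961]
tool_rot: [2.193, 2.243, -0.004]
ft_force: [0.4, -0.6, -0.1]
grip_width: 1.002
grip_force: 0.0
```

```bash
python3 - <<'E'
from h import *
st(); p,C=look("scene",["grille_centre","large_pod_rim","woofer_frame"]); save(p,"s5.png")
look("wrist",["grille_centre","midrange_frame","small_pod_rim"])
look("top",["grille_centre"])
E
```

```text
t 15.2 TCP [ 491.7 -253.7  196.1] yaw 1.3 zax [ 0.001 -0.005 -1.   ] q [-0.35  0.16  0.87  1.76 -0.12  1.27  0.56] w 87.2 F [ 0.4 -0.6 -0.1] gf 0.0
scene grille_centre 0.77 472 px 328 182 z90 66.1 rect [ 494.6 -134.6] [67.1 66.9] ang 7.6
scene large_pod_rim 0.76 578 px 375 194 z90 50.7 rect [405.3 -53.2] [57.7 53.6] ang 46.0
scene large_pod_rim 0.65 317 px 327 198 z90 39.6 rect [ 505.5 -120.1] [37.8 71.2] ang 53.8
scene woofer_frame 0.75 651 px 257 248 z90 35.4 rect [745.  -89.3] [63.4 65.3] ang 11.3
scene woofer_frame 0.42 24 px 328 189 z90 64.1 rect [ 512.6 -118.5] [35.4 10.1] ang 47.9
wrist grille_centre 0.9 3743 px 320 72 z90 67.6 rect [ 493.9 -135.6] [64.2 64.5] ang 9.7
wrist midrange_frame 0.65 1245 px 251 226 z90 31.3 rect [ 418.1 -304. ] [49.2 43.9] ang 0.8
wrist small_pod_rim 0.56 963 px 397 206 z90 37.1 rect [ 589.9 -274. ] [32.6 33.3] ang 73.4
top grille_centre 0.69 359 px 341 242 z90 69.1 rect [ 492.1 -137.2] [61.7 63. ] ang 9.0
```

The grille lies flat on the woofer: top z 66, within about 1 mm and 1° of square. Next, the midrange at (418.5,-308.3), yaw about 0.7°.

Emit:
move_arm(increments="-25 -18 0 0 0 -0.6 0;-25 -18 0 0 0 0 0;-23 -18.6 -10 0 0 0 0;0 0 -30 0 0 0 0;0 0 -35 0 0 0 0;0 0 -35 0 0 0 0;0 0 -20 0 0 0 0;0 0 0 0 0 0 0")

```text
time: 16.33
position: [0.4173, -0.2988, 0.0605]
tool_rot: [-2.193, -2.239, 0.005]
ft_force: [0.1, 1.2, -0.0]
grip_width: 1.003
grip_force: 0.0
```

```bash
python3 - <<'E'
from h import *
st(); look("wrist",["midrange_frame"]); look("scene",["midrange_frame"])
E
```

```text
t 16.3 TCP [ 417.3 -298.8   60.5] yaw 1.2 zax [-0.008  0.003 -1.   ] q [-0.23  0.25  0.89  1.99 -0.23  1.01  0.79] w 87.3 F [ 0.1  1.2 -0. ] gf 0.0
wrist midrange_frame 0.79 3696 px 314 222 z90 31.1 rect [ 417.  -300.4] [36.4 50.3] ang 90.0
scene midrange_frame 0.51 186 px 309 154 z90 29.3 rect [ 419.  -306.5] [51.8 51.6] ang 89.8
```

Emit:
move_arm(increments="0 -8.7 0 0 0 -1 0;0 0 -20 0 0 0 0;0 0 -20 0 0 0 0;0 0 -9 0 0 0 0;0 0 0 0 0 0 60;0 0 0 0 0 0 130;0 0 0 0 0 0 220;0 0 0 0 0 0 220")

```text
time: 17.2
position: [0.4213, -0.3104, 0.0168]
tool_rot: [2.217, 2.223, 0.001]
ft_force: [0.1, 0.9, -0.1]
grip_width: 0.78
grip_force: 0.0
```

Emit:
move_arm(increments="0 0 0 0 0 0 220;0 0 0 0 0 0 220;0 0 0 0 0 0 220;0 0 0 0 0 0 220;0 0 0 0 0 0 220;0 0 0 0 0 0 220;0 0 0 0 0 0 220;0 0 0 0 0 0 220")

```text
time: 17.87
position: [0.4203, -0.3099, 0.0159]
tool_rot: [2.218, 2.225, 0.0]
ft_force: [-2.8, 0.7, 6.1]
grip_width: 0.57
grip_force: 15.0
```

```bash
python3 - <<'E'
from h import *
st()
E
```

```text
t 17.9 TCP [ 420.3 -309.9   15.9] yaw 0.2 zax [ 0.  0. -1.] q [-0.16  0.35  0.85  2.01 -0.33  0.93  0.86] w 49.6 F [-2.8  0.7  6.1] gf 15.0
```

Emit:
move_arm(increments="0 0 15 0 0 0 220;0 0 25 0 0 0 220;0 0 30 0 0 0 220;0 0 25 0 0 0 220;0 0 0 0 0 0 220;7 29 0 0 0 1.1 220;7 29 0 0 0 1.1 220;7 29 0 0 0 1.1 220", grip_force=25)

```text
time: 18.53
position: [0.441, -0.2216, 0.1098]
tool_rot: [-2.154, -2.287, -0.0]
ft_force: [0.1, 0.8, -2.0]
grip_width: 0.571
grip_force: 25.0
```

Emit:
move_arm(increments="7 29 0 0 0 1.1 220;7 29 0 0 0 1.1 220;7 29 0 0 0 1.1 220;7 29 0 0 0 1.1 220;7 29 0 0 0 1.1 220;7 29 0 0 0 1.1 220;7 29 0 0 0 1.1 220;5.5 32 0 0 0 1 220")

```text
time: 19.2
position: [0.4956, 0.0135, 0.1096]
tool_rot: [-1.973, -2.444, 0.001]
ft_force: [1.9, 0.2, -1.1]
grip_width: 0.568
grip_force: 25.0
```

Emit:
move_arm(increments="0 0 0 0 0 0 220;0 0 0 0 0 0 220;0 0 0 0 0 0 220;0 0 0 0 0 0 220;0 0 0 0 0 0 220;0 0 0 0 0 0 220;0 0 0 0 0 0 220;0 0 0 0 0 0 220")

```text
time: 19.87
position: [0.4958, 0.0118, 0.1106]
tool_rot: [1.974, 2.443, 0.0]
ft_force: [0.3, 0.5, -1.3]
grip_width: 0.569
grip_force: 25.0
```

```bash
python3 - <<'E'
from h import *
st(); p,C=look("wrist",["midrange_frame","medium_pod_rim"]); save(p,"w6.png")
look("scene",["midrange_frame","medium_pod_rim","grille_centre"])
E
```

```text
t 19.9 TCP [495.8  11.8 110.6] yaw 12.1 zax [ 0.  0. -1.] q [-0.69  0.08  0.65  1.98 -0.06  1.09  0.19] w 49.5 F [ 0.3  0.5 -1.3] gf 25.0
wrist midrange_frame 0.69 5691 px 315 232 z90 125.7 rect [495.7  14.3] [50.3 50.9] ang 12.0
wrist medium_pod_rim 0.65 1395 px 314 184 z90 45.2 rect [492.5  26.7] [42.9 15.3] ang 12.3
scene midrange_frame 0.66 175 px 379 197 z90 124.5 rect [495.4  25.5] [49.8 29.3] ang 11.3
scene midrange_frame 0.42 489 px 445 331 z90 10.1 rect [579.9 289.5] [40.8 39.4] ang 10.8
scene medium_pod_rim 0.96 489 px 369 224 z90 42.6 rect [496.7  12.9] [43.7 42.5] ang 12.4
scene medium_pod_rim 0.42 435 px 444 331 z90 10.0 rect [579.5 289.9] [41.4 38.5] ang 10.6
scene grille_centre 0.57 399 px 328 182 z90 66.1 rect [ 493.7 -134.9] [68.6 64.1] ang 9.9
```

View pics/w6.png

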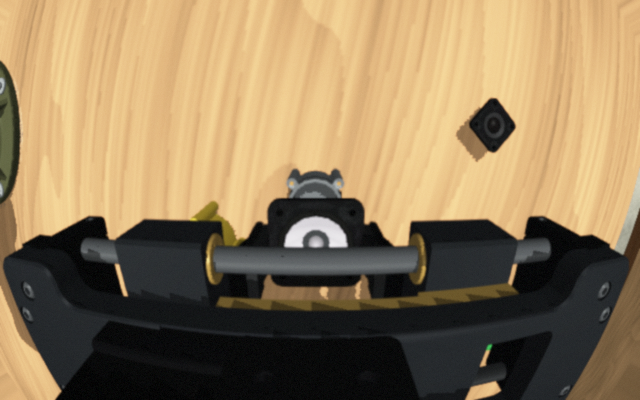

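Midrange (316,240) is held level and square with the medium pod's posts (295,185 and 338,185), and needs 1.8 mm in -y. Lowering.

Emit:
move_arm(increments="0 -1.8 -8 0 0 0.3 220;0 0 -15 0 0 0 220;0 0 -15 0 0 0 220;0 0 -12 0 0 0 220;0 0 -8 0 0 0 220;0 0 -8 0 0 0 220;0 0 -5 0 0 0 220;0 0 -2 0 0 0 220")

```text
time: 20.88
position: [0.4955, 0.0103, 0.0368]
tool_rot: [-1.967, -2.449, 0.001]
ft_force: [-0.6, -0.4, -1.7]
grip_width: 0.571
grip_force: 25.0
```

```bash
python3 - <<'E'
from h import *
st()
E
```

```text
t 20.9 TCP [495.5  10.3  36.8] yaw 12.5 zax [-0.001 -0.    -1.   ] q [-0.66  0.2   0.64  2.05 -0.15  0.94  0.27] w 49.7 F [-0.6 -0.4 -1.7] gf 25.0
```

Emit:
move_arm(increments="0 0 -1 0 0 0 220;0 0 -0.7 0 0 0 220;0 0 0 0 0 0 170;0 0 0 0 0 0 80;0 0 0 0 0 0 0;0 0 0 0 0 0 0;0 0 0 0 0 0 0;0 0 10 0 0 0 0", grip_force=15)

```text
time: 21.55
position: [0.4945, 0.0104, 0.0449]
tool_rot: [-1.966, -2.448, 0.004]
ft_force: [-0.1, 1.0, -0.4]
grip_width: 0.862
grip_force: 0.0
```

Emit:
move_arm(increments="0 0 30 0 0 0 0;0 0 40 0 0 0 0;0 0 40 0 0 0 0;20 13 30 0 0 5 0;20 13 0 0 0 5 0;20 13 0 0 0 5 0;0 0 0 0 0 0 0;0 0 0 0 0 0 0")

```text
time: 22.22
position: [0.5563, 0.05, 0.1862]
tool_rot: [1.629, 2.685, -0.001]
ft_force: [-0.2, -0.6, 0.1]
grip_width: 0.999
grip_force: 0.0
```

```bash
python3 - <<'E'
from h import *
st(); look("wrist",["tweeter_frame","midrange_frame"]); p,C=look("scene",["midrange_frame","medium_pod_rim","tweeter_frame"]); save(p,"s7.png")
E
```

```text
t 22.2 TCP [556.3  50.  186.2] yaw 27.5 zax [ 0.    -0.001 -1.   ] q [-0.71  0.16  0.63  1.75 -0.1   1.26  0.43] w 86.9 F [-0.2 -0.6  0.1] gf 0.0
wrist tweeter_frame 0.94 1114 px 407 164 z90 27.1 rect [637.1 113.1] [38.9 38.1] ang 58.1
wrist midrange_frame 0.71 2301 px 246 190 z90 51.1 rect [496.2  12.9] [51.3 51.3] ang 12.5
wrist midrange_frame 0.37 1126 px 407 164 z90 27.0 rect [637.1 112.7] [38.3 38.5] ang 58.5
scene midrange_frame 0.53 371 px 370 218 z90 49.7 rect [497.   13.6] [52.4 49.8] ang 13.4
scene medium_pod_rim 0.58 222 px 367 230 z90 32.9 rect [514.   21.3] [18.5 44.7] ang 35.5
scene tweeter_frame 0.85 339 px 357 283 z90 25.8 rect [638.2 113.1] [40.1 38.2] ang 59.3
```

Emit:
move_arm(increments="8 6.3 0 0 0 -5.9 0;8 6.3 0 0 0 -5.9 0;8 6.3 0 0 0 -5.9 0;8 6.3 0 0 0 -5.9 0;8 6.3 0 0 0 -5.9 0;8 6.3 0 0 0 -5.9 0;8 6.3 0 0 0 -5.9 0;8 6.3 0 0 0 -5.9 0")

```text
time: 23.23
position: [0.62, 0.1, 0.186]
tool_rot: [-2.574, -1.801, -0.0]
ft_force: [-0.3, -0.1, -0.6]
grip_width: 0.998
grip_force: 0.0
```

Emit:
move_arm(increments="8.5 6.3 0 0 0 -5.9 0;8.5 6.3 -10 0 0 -5.7 0;0 0 -30 0 0 0 0;0 0 -35 0 0 0 0;0 0 -35 0 0 0 0;0 0 -20 0 0 0 0;0 0 0 0 0 0 0;0 0 0 0 0 0 0")

```text
time: 23.9
position: [0.6361, 0.1121, 0.0553]
tool_rot: [-2.739, -1.538, 0.003]
ft_force: [-0.4, 0.2, -0.3]
grip_width: 1.0
grip_force: 0.0
```

```bash
python3 - <<'E'
from h import *
st(); look("wrist",["tweeter_frame"])
E
```

```text
t 23.9 TCP [636.1 112.1  55.3] yaw -31.4 zax [-0.002 -0.001 -1.   ] q [-0.74  0.52  0.69  1.66 -0.36  1.09 -0.5 ] w 87.0 F [-0.4  0.2 -0.3] gf 0.0
wrist tweeter_frame 0.64 3149 px 317 219 z90 26.9 rect [637.6 112.6] [38.6 38.4] ang 59.4
```

Emit:
move_arm(increments="1 0.5 -10 0 0 0.4 0;0 0 -20 0 0 0 0;0 0 -14 0 0 0 60;0 0 0 0 0 0 100;0 0 0 0 0 0 150;0 0 0 0 0 0 230;0 0 0 0 0 0 230;0 0 0 0 0 0 230")

```text
time: 24.67
position: [0.6386, 0.113, 0.0129]
tool_rot: [2.733, 1.548, 0.003]
ft_force: [0.5, 0.1, 0.8]
grip_width: 0.633
grip_force: 0.0
```

Emit:
move_arm(increments="0 0 0 0 0 0 230;0 0 0 0 0 0 230;0 0 0 0 0 0 230;0 0 0 0 0 0 230;0 0 0 0 0 0 230;0 0 0 0 0 0 230;0 0 0 0 0 0 230;0 0 0 0 0 0 230")

```text
time: 25.33
position: [0.6381, 0.113, 0.0122]
tool_rot: [2.733, 1.549, 0.001]
ft_force: [-0.7, -0.0, 3.5]
grip_width: 0.431
grip_force: 15.0
```

```bash
python3 - <<'E'
from h import *
st()
E
```

```text
t 25.3 TCP [638.1 113.   12.2] yaw -30.9 zax [ 0.  0. -1.] q [-0.72  0.57  0.66  1.69 -0.39  1.02 -0.47] w 37.5 F [-0.7 -0.   3.5] gf 15.0
```

Emit:
move_arm(increments="0 0 15 0 0 0 230;0 0 25 0 0 0 230;0 0 30 0 0 0 230;0 0 20 0 0 0 230;0 0 0 0 0 0 230;-3.7 -20 0 0 0 1.1 230;-3.7 -30 0 0 0 1.1 230;-3.7 -30 0 0 0 1.1 230", grip_force=20)

```text
time: 26.0
position: [0.626, 0.0334, 0.1014]
tool_rot: [-2.684, -1.632, 0.001]
ft_force: [0.4, -1.1, -0.7]
grip_width: 0.432
grip_force: 20.0
```

Emit:
move_arm(increments="-3.7 -30 0 0 0 1.1 230;-3.7 -30 0 0 0 1.1 230;-3.7 -30 0 0 0 1.1 230;-3.7 -30 0 0 0 1.1 230;-3.7 -30 0 0 0 1.1 230;-3.7 -30 0 0 0 1.1 230;-3.7 -30 0 0 0 1.1 230;-3.7 -30 0 0 0 1.1 230")

```text
time: 26.67
position: [0.5962, -0.2082, 0.1015]
tool_rot: [-2.553, -1.829, 0.001]
ft_force: [0.4, -1.2, -0.8]
grip_width: 0.433
grip_force: 20.0
```

Emit:
move_arm(increments="-3.7 -30 0 0 0 1.1 230;-3.7 -30 0 0 0 0.9 230;0 -7.5 0 0 0 0 230;0 0 0 0 0 0 230;0 0 0 0 0 0 230;0 0 0 0 0 0 230;0 0 0 0 0 0 230;0 0 0 0 0 0 230")

```text
time: 27.33
position: [0.5904, -0.2724, 0.1017]
tool_rot: [-2.519, -1.876, -0.001]
ft_force: [0.2, 0.5, -0.0]
grip_width: 0.437
grip_force: 20.0
```

```bash
python3 - <<'E'
from h import *
st(); p,C=look("wrist",["tweeter_frame","small_pod_rim"]); save(p,"w8.png")
look("scene",["tweeter_frame","small_pod_rim"])
E
```

```text
t 27.3 TCP [ 590.4 -272.4  101.7] yaw -16.7 zax [-0.     0.001 -1.   ] q [-0.18  0.49  0.75  1.62 -0.35  1.18  0.36] w 38.0 F [ 0.2  0.5 -0. ] gf 20.0
wrist small_pod_rim 0.77 1345 px 315 198 z90 37.0 rect [ 591.6 -268.7] [21.4 32.8] ang 72.8
scene tweeter_frame 0.72 197 px 367 229 z90 34.4 rect [514.3  19.4] [15.5 43.3] ang 30.8
scene tweeter_frame 0.49 156 px 265 157 z90 115.0 rect [ 591.1 -274.6] [40.7 37.6] ang 72.0
scene small_pod_rim 0.62 197 px 267 184 z90 35.2 rect [ 592.2 -273.5] [33.1 31.6] ang 73.3
```

View pics/w8.png

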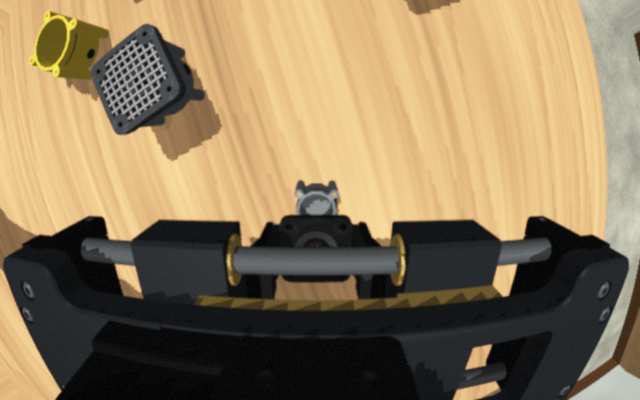

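```bash
python3 - <<'E'
from h import *
p=ctrl.get_image("wrist"); C=wcloud(p)*1000
a=np.radians(-16.7); ex=np.array([np.cos(a),np.sin(a)]); ey=np.array([-ex[1],ex[0]])
m=(abs(C[...,2]-115.5)<4)&(np.hypot(C[...,0]-590,C[...,1]+273)<32)&(p["depth"]>0)
q=C[m]; d=q[:,:2]-[590,-273]; X=d@ex;Y=d@ey
print(m.sum(),np.percentile(q[:,2],[10,50,90]))
for lo in range(-28,28,4):
    k=(Y>=lo)&(Y<lo+4)
    if k.sum()>5: print(lo,k.sum(),np.round([X[k].min(),X[k].max()],1))
k=abs(X)<14; print("Y",Y[k].min(),Y[k].max())
E
```

```text
3034 [114.4122801  115.49054631 116.4912969 ]
-24 94 [-14.4  15.7]
-20 393 [-18.6  19.4]
-16 12 [-18.6  15.8]
0 467 [-18.4  19.6]
4 527 [-18.2  20.6]
8 699 [-27.1  28.3]
12 533 [-18.5  19.3]
16 307 [-17.2  17.2]
Y -21.70456994715243 17.828852103509664
```

The wrist cloud puts the held tweeter at (589.7,-274.9) and the small pod at (589.8,-274.6), so it is aligned. Lowering.

Emit:
move_arm(increments="0 0 -10 0 0 0 230;0 0 -15 0 0 0 230;0 0 -15 0 0 0 230;0 0 -12 0 0 0 230;0 0 -8 0 0 0 230;0 0 -6 0 0 0 230;0 0 -4 0 0 0 230;0 0 -1.5 0 0 0 230")

```text
time: 28.35
position: [0.5895, -0.2745, 0.0296]
tool_rot: [-2.522, -1.872, 0.001]
ft_force: [-0.7, -0.1, -0.8]
grip_width: 0.428
grip_force: 20.0
```

```bash
python3 - <<'E'
from h import *
st()
E
```

```text
t 28.4 TCP [ 589.5 -274.5   29.6] yaw -16.8 zax [-0.001  0.    -1.   ] q [-0.15  0.56  0.71  1.67 -0.41  1.06  0.4 ] w 37.2 F [-0.7 -0.1 -0.8] gf 20.0
```

```bash
python3 - <<'E'
from h import *
st(); p,C=look("scene",["tweeter_frame","small_pod_rim"]); save(p,"s9.png")
p=ctrl.get_image("wrist"); C=wcloud(p)*1000
a=np.radians(-16.7); ex=np.array([np.cos(a),np.sin(a)]); ey=np.array([-ex[1],ex[0]])
for z0,n in ((43.5,"frame"),(37,"pod")):
    m=(abs(C[...,2]-z0)<2.5)&(np.hypot(C[...,0]-590,C[...,1]+273)<32)&(p["depth"]>0)
    q=C[m]; d=q[:,:2]-[590,-273]; X=d@ex;Y=d@ey; k=abs(X)<14
    if k.sum(): print(n,k.sum(),"Y",Y[k].min(),Y[k].max(),"z",np.median(q[k,2]))
a=p["frame"][150:320,220:420]; cv2.imwrite("pics/w9.png",cv2.resize(a[...,::-1],None,fx=3.5,fy=3.5))
E
```

```text
t 28.4 TCP [ 589.5 -274.5   29.6] yaw -16.8 zax [-0.001  0.    -1.   ] q [-0.15  0.56  0.71  1.67 -0.41  1.06  0.4 ] w 37.2 F [-0.7 -0.1 -0.8] gf 20.0
scene small_pod_rim 0.6 114 px 267 178 z90 42.9 rect [ 591.1 -274.9] [39.1 34.4] ang 75.3
frame 2109 Y -22.046719015875503 17.351085011887534 z 44.36683614169992
```

View pics/w9.png

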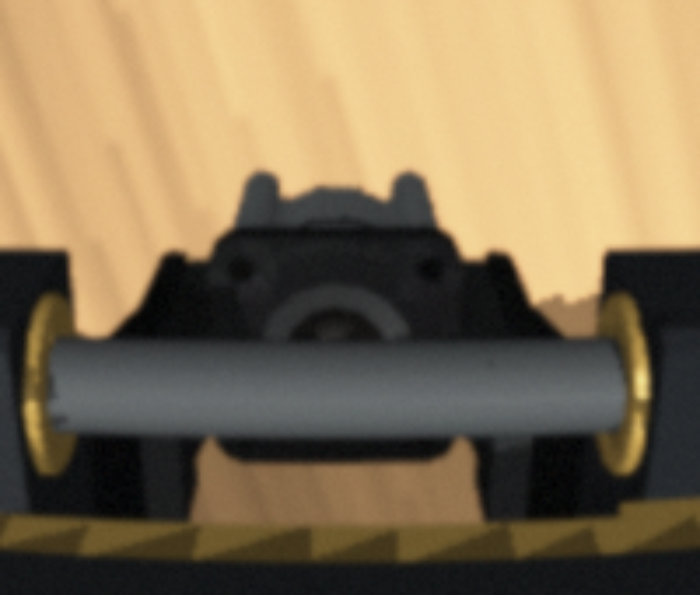

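Tweeter is still centred (Y within 0.5 mm) and about 2 mm above the rim. Seating and releasing.

Emit:
move_arm(increments="0 0.4 -1 0 0 0 230;0 0 -0.8 0 0 0 230;0 0 0 0 0 0 190;0 0 0 0 0 0 100;0 0 0 0 0 0 60;0 0 0 0 0 0 60;0 0 0 0 0 0 60;0 0 10 0 0 0 60")

```text
time: 29.22
position: [0.5884, -0.2734, 0.0371]
tool_rot: [-2.52, -1.871, 0.003]
ft_force: [-0.3, 0.9, -0.3]
grip_width: 0.714
grip_force: 0.0
```

Emit:
move_arm(increments="0 0 30 0 0 0 30;0 0 40 0 0 0 0;0 0 40 0 0 0 0;0 -20 30 0 0 0 0;0 -35 0 0 0 0 0;0 -35 0 0 0 0 0;0 -30 0 0 0 0 0;0 0 0 0 0 0 0")

```text
time: 29.88
position: [0.586, -0.4026, 0.1798]
tool_rot: [2.527, 1.858, -0.008]
ft_force: [-1.5, -0.3, -0.8]
grip_width: 0.999
grip_force: 0.0
```

```bash
python3 - <<'E'
from h import *
st(); look("wrist",["tweeter_frame","grille_centre"],k=1); p,C=look("scene",["tweeter_frame","midrange_frame","grille_centre","fan","circuit_board","cutters"],k=1)
a=p["frame"][110:360,200:560]; cv2.imwrite("pics/end.png",cv2.resize(a[...,::-1],None,fx=2.2,fy=2.2))
E
```

```text
t 29.9 TCP [ 586.  -402.6  179.8] yaw -17.3 zax [-0.001 -0.007 -1.   ] q [ 0.04  0.56  0.78  1.36 -0.39  1.37  0.51] w 86.9 F [-1.5 -0.3 -0.8] gf 0.0
wrist tweeter_frame 0.94 1418 px 279 61 z90 43.1 rect [ 589.3 -275.1] [37.8 37.7] ang 75.0
wrist grille_centre 0.51 269 px 142 4 z90 67.6 rect [ 476.2 -166.6] [13.7 32.2] ang 63.2
scene tweeter_frame 0.42 144 px 267 178 z90 41.1 rect [ 590.8 -274.2] [41.  37.9] ang 68.9
scene midrange_frame 0.92 327 px 370 218 z90 49.9 rect [497.2  13.9] [52.2 48.8] ang 12.6
scene grille_centre 0.93 503 px 329 182 z90 66.0 rect [ 494.2 -136.3] [67.7 65.6] ang 8.7
scene fan 0.78 492 px 445 331 z90 10.1 rect [579.7 289.5] [42.3 39.5] ang 11.3
scene circuit_board 0.94 754 px 496 282 z90 16.3 rect [404.8 295.8] [76.1 35.7] ang 24.2
scene cutters 0.61 195 px 263 143 z90 11.6 rect [ 470.2 -462.8] [127.7  56. ] ang 37.6
```

View pics/end.png

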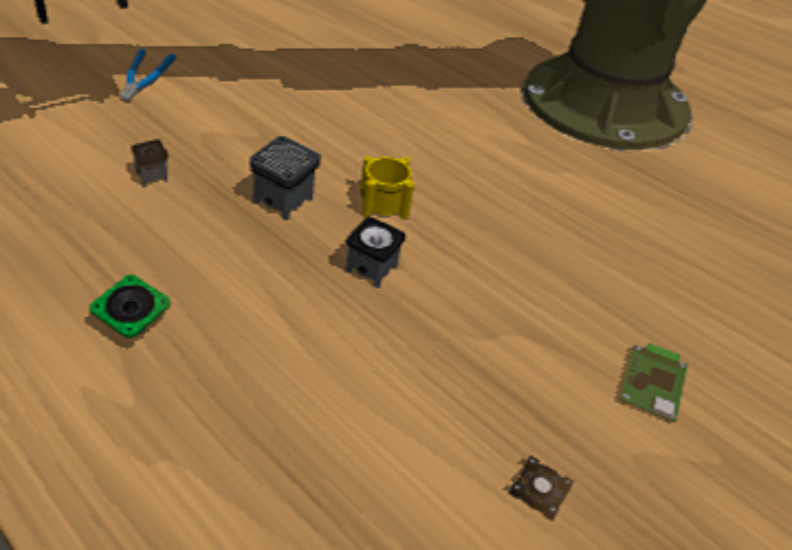

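The final picture shows grille on woofer (285,163), midrange (376,240) and tweeter (150,150) all flat and square on their pods, and the bystanders in place. Handing in.

```bash
python3 -c "
from h import *
print(ctrl.close_job())"
```

```text
the job is handed in; nothing more can be done
None
```

I handed the job in at about 30 s of the 112 s allowed; no verdict came back. By the cameras, all three drivers sit in their own pods, the grille lies on the woofer, and the fan, board and cutters are where they were.

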